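# Tip a carton onto the print board and register it

### The arm

A 7-joint arm with a two-finger parallel gripper is mounted at the origin on the work surface. World frame = base frame: x ahead of the robot, y to its left, z up, the work surface at z = 0. Lengths are in m, angles in degrees, forces in N, time in s.
With the tool pointing down it reaches from about 0.425 to 1.025 m from the base axis. Payload 9.4 kg.
Tool frame: the origin (TCP) lies midway between the tips of the shut fingers; the grasp point (between the pads) lies 19 mm behind it (bot.pinch_z is the distance from the TCP to the grasp point, in m); z points along the fingers, y is the direction in which the jaws open and shut (so a half turn about z gives the same grasp; the last joint's range is limited). The gripper opens to 93 mm and grips with 3 to 60 N. Pads are 15 mm wide; open, the fingers measure 128 mm over their backs; the gripper's body (75 mm by 188 mm) begins 65 mm behind the grasp point.
Start: joints at [-69.884, 34.337, -0.143, 91.639, 0.103, 54.024, -4.572], TCP at [0.301, 0.66, 0.219] pointing down, gripper open.
Joint ranges: [-147.43, 147.43], [-19.82, 112.94], [-74.19, 73.91], [6.32, 146.72], [-59.91, 239.91], [6.04, 106.73], [-150.56, 150.56]. Speed limits (degrees/s): [127.2, 127.2, 172.46, 172.46, 180, 180, 180].

### API

Orientations are given as [roll, pitch, yaw] about the fixed x, y, z axes, in that order (R = Rz(yaw) Ry(pitch) Rx(roll)).
In Python, from bench import bot, imaging gives the robot as it stands.
- The arm moves only by the tool carry_out, never from a script. Its argument "steps" is a list of rows, each a list of 3 entries, a list of its own where there are three numbers: the turn, a rotation vector about the tool's x, y, z in units of 5 degrees (1.0 is 5 degrees), then the shift along the tool's x, y, z in mm, then the opening, from 0 (shut) to 1 (fully open). In form: [[[ax, ay, az], [x, y, z], jaw], ...]. A call has 1 to 8 rows; each row shifts and turns the commanded pose from where the row before left it, along the tool's axes as they then stand; what a row does not reach is not made up. A row lasts 1/12 s, in which the tool goes at most 41.7 mm and 7.16 degrees, less where a joint would pass 70% of its speed; a pose out of reach is approached as far as the arm can. A call with a gripper value outside its range is refused whole. The fingers move at their own pace and stop on an object; "force" is the grip in N (left out, the last holds). Time passes only in rows, so rows that do not move let the fingers close. It gives the time, the measured TCP pose, the force and the opening at its end, in the units of the state.
- bot.read_state(): the state, without advancing time (a new reading comes with each control period).
- imaging.snapshot(name): name is "scene" or "top"; returns the picture (384x512x3 uint8, red, green, blue); there is no depth.
- imaging.get_calibration(name): a dict with "vfov" (degrees; the focal length in pixels is half the picture's height over the tangent of half this angle, whatever the lens; pixels are square), "cx", "cy" (the principal point, pixels), "k1" (the pictures are not rectified: a ray, as slopes to the right and down, at radius r is drawn at 1 + k1 r^2 times it, then the intrinsics apply), "world_to_cam" (4x4, takes a point from world to camera coordinates). Camera axes: x right, y down, z forward; pixel columns grow to the right and rows downward; lengths in m; the calibration is good to about 2 mm. A picture is of the moment at which its call begins. get_calibration takes no time and is no camera call.
- bot.hand_in(): hands the job in, once; it reports no verdict.
The state is a dict: "clock": time; "q": joint angles; "joint_velocities": joint speeds; "joint_torque": joint torques, N m; "position": TCP position; "ee_rot": TCP orientation; "wrist_force": force on the tool from outside, world axes, zero at the start; "wrist_torque": the same for the moment, N m; "opening": opening from 0.0 (shut) to 1.0 (fully open).
Only numpy, scipy, OpenCV 4.12 (cv2) and the standard library are available. Lean on these libraries where they do the work, as an engineer would, in place of code of your own. Each camera call takes 0.05 s, during which the arm holds its last target.

### The job

A plain cardboard carton stands on end on the print board, at the open end of the taped outline. Push it high on its back so that it topples towards the stop bar and comes down flat on its broad face inside the outline, then push it along the board until its top end sits fully home and square against the stop bar, still inside the outline. Only push the carton, never grip or lift it, and leave everything else where it is.

Things in the scene. Friction and masses are not known exactly. Their poses are not given: they have to be found in the camera images.
- zone (a point): Centre of the taped outline on the print board's top face, 20 mm above the table. x runs along the outline to the stop bar, y to the left looking that way, z up. The outline (three strips of 5 mm tape, closed by the stop bar) is 290 mm long, x -145 to +145, and 165 mm wide, y -82.5 to +82.5 mm, over the tape's outer edges.
- stop (a point): Middle of the foot of the stop bar's flat face, on the board's top face, 145 mm along x from the outline's centre. Fixed dark steel bar across the outline's far end, 22 mm high, 18 mm thick, 170 mm wide.
- board: The fixed aluminium print board, 420 x 200 mm, 20 mm thick; origin at the centre of its underside, on the table. x runs towards the stop bar; the outline's centre lies 20 mm along x.
- carton: Plain cardboard carton to be tipped, loose, 200 mm tall, 95 mm wide, 75 mm deep, 0.2 to 0.4 kg, evenly filled. It starts standing on end astride the tape at the outline's open end, its broad front face looking roughly at the stop bar. Origin: centre of its underside; x points out of the front face, y along the width, z from foot to top.
- carton_mid (a point): Middle of the carton, 100 mm above its foot; axes as the carton's. Pushed near the top of its back it tips over its front foot edge, falls by itself past about 20 degrees, and lies front face down, 75 mm high, top end towards the stop bar and roughly 30 to 80 mm short of it. It slides on the board with a few newtons.
- foot_left (a point): Corner of the carton's front face at its foot, on its +y side (the front foot edge is the one it tips over)
- foot_right (a point): Corner of the carton's front face at its foot, on its -y side
- top_left (a point): Corner of the carton's front face at its top end, on its +y side
- top_right (a point): Corner of the carton's front face at its top end, on its -y side
- ink_jar: Bystander, loose, to be left alone: closed ink jar, 64 mm across, 85 mm tall, standing; origin at the centre of its underside
- spray_can: Bystander, loose, to be left alone: can, 56 mm across, 120 mm tall, standing; origin at the centre of its underside
- small_carton: Bystander, loose, to be left alone: small cardboard carton, 55 x 55 x 105 mm, standing on the table (not the one to tip); origin at the centre of its underside
- tape_roll: Bystander, loose, to be left alone: roll of tape lying flat, 90 mm across, 25 mm high; origin at the centre of its underside
- spatula: Bystander, loose, to be left alone: ink spatula lying flat, about 200 mm long; its origin lies on its underside about midway along
- squeegee: Bystander, loose, to be left alone: squeegee lying flat beyond the stop bar, 240 mm long, 22 mm high; origin at the centre of its underside
- cup: Bystander, loose, to be left alone: white plastic cup, 76 mm across, 90 mm tall, standing behind the carton's end of the board; origin at the centre of its underside

How it is judged:
By the outcome, as a careful person would: the job done as asked, in the order asked, and still so for the second after the job is handed in, with the robot touching nothing.
It also fails if it takes over 38 s, if anything falls off the work surface, if the arm or the gripper's body presses on something with over 40 N, if the wrist force passes 120 N, or if a joint passes its speed limit or range.

## Working session

There is one attempt and no reset: what is moved stays moved. The work goes in short steps, Python scripts to look and compute and a tool call to move; the robot and the scene stay as the last step left them, time stands still between calls to the robot, and variables do not carry over. Pictures are saved under pics/ and viewed, and the job is handed in when it is done.

Besides the shell and the picture viewer there is one more tool, called after "Request:" by a JSON object that holds its "op" and its "data". carry_out: Moves the arm, as the interface text tells. Its arguments: {"type":"object","properties":{"steps":{"type":"array","items":{"type":"array"}},"force":{"type":"number"}},"required":["steps"]}

```bash
ls; mkdir -p pics; python3 - <<'E'
from bench import bot, imaging
import cv2, json
for n in ("scene","top"):
    im=imaging.snapshot(n); cv2.imwrite(f"pics/{n}0.png",im[:,:,::-1])
    c=imaging.get_calibration(n); print(n,c)
print(bot.read_state())
E
```

```text
pics
scene {'vfov': 47.030019241184846, 'cx': 247.29755101760878, 'cy': 191.79488921653098, 'k1': -0.10455912914468507, 'world_to_cam': array([[-0.45899156,  0.88840109,  0.00838105,  0.22680282],
       [ 0.53510657,  0.28396813, -0.79562746, -0.20746112],
       [-0.70921626, -0.36070154, -0.60572824,  1.88984806],
       [ 0.        ,  0.        ,  0.        ,  1.        ]])}
top {'vfov': 53.22247378592832, 'cx': 256.4530848225843, 'cy': 190.11279190019744, 'k1': -0.038158382442080474, 'world_to_cam': array([[-2.33415200e-02, -9.99723129e-01, -2.97311354e-03,
         7.41572034e-02],
       [-9.90766495e-01,  2.35294865e-02, -1.33521969e-01,
         6.02303036e-01],
       [ 1.33554956e-01, -1.70944417e-04, -9.91041394e-01,
         1.13410666e+00],
       [ 0.00000000e+00,  0.00000000e+00,  0.00000000e+00,
         1.00000000e+00]])}
{'clock': 0.1, 'q': array([-69.88375131,  34.37981357,  -0.14587974,  91.67493342,
         0.10372357,  54.02418646,  -4.57367899]), 'joint_velocities': array([-0.08087167, -0.05499298, -0.02159975, -0.07724332, -0.10512861,
        0.03014359, -0.13732462]), 'joint_torque': array([ 4.75920446e-03, -7.66546869e+01,  1.50240853e+00, -2.52939302e+01,
       -5.22931677e-02,  1.36103091e-02,  6.53171946e-05]), 'position': array([0.30061374, 0.65927143, 0.21785661]), 'ee_rot': array([-1.79921565e+02,  7.76037445e-03,  1.55491520e+02]), 'wrist_force': array([0.42598437, 0.74527843, 0.0283591 ]), 'wrist_torque': array([-0.03107074, -0.053196  , -0.00385382]), 'opening': 0.996951816812563}
```

View pics/scene0.png

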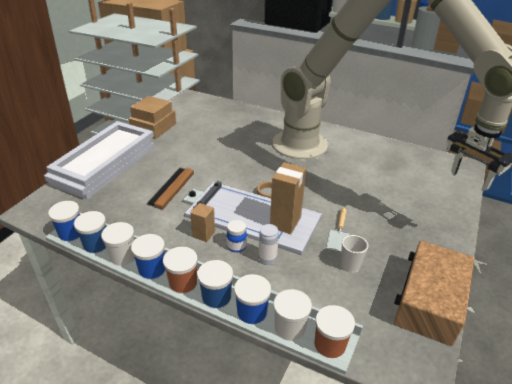

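View pics/top0.png

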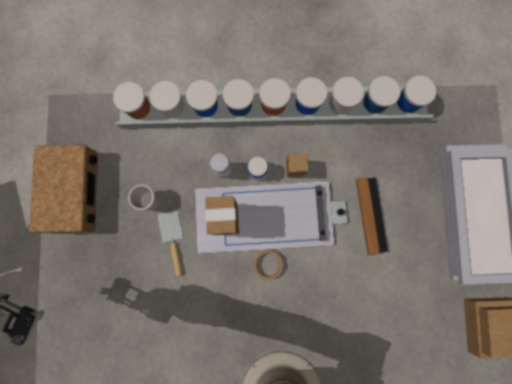

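```bash
python3 - <<'E'
import cv2
im=cv2.imread("pics/top0.png")[165:265,110:390]
cv2.imwrite("pics/topz.png",cv2.resize(im,None,fx=2.85,fy=2.85,interpolation=cv2.INTER_CUBIC))
im=cv2.imread("pics/top0.png")[172:262,190:350]
cv2.imwrite("pics/topz2.png",cv2.resize(im,None,fx=5,fy=5,interpolation=cv2.INTER_CUBIC))
im=cv2.imread("pics/scene0.png")[155:275,180:340]
cv2.imwrite("pics/scenez.png",cv2.resize(im,None,fx=5,fy=5,interpolation=cv2.INTER_CUBIC))
E
```

```text
(no output)
```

View pics/topz2.png

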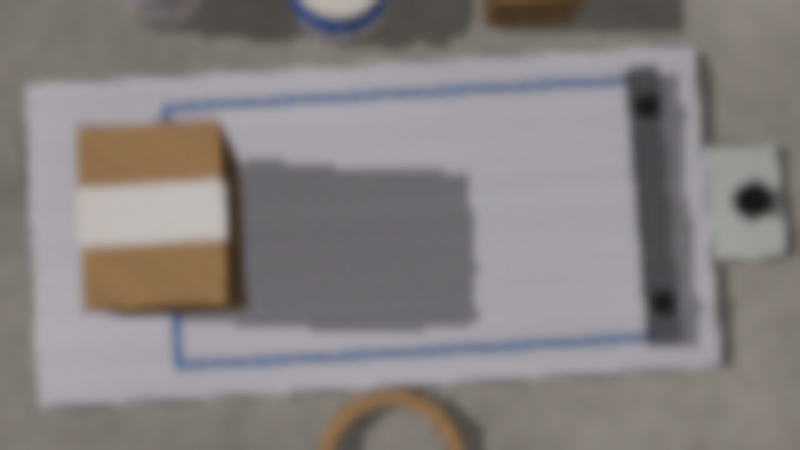

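View pics/scenez.png

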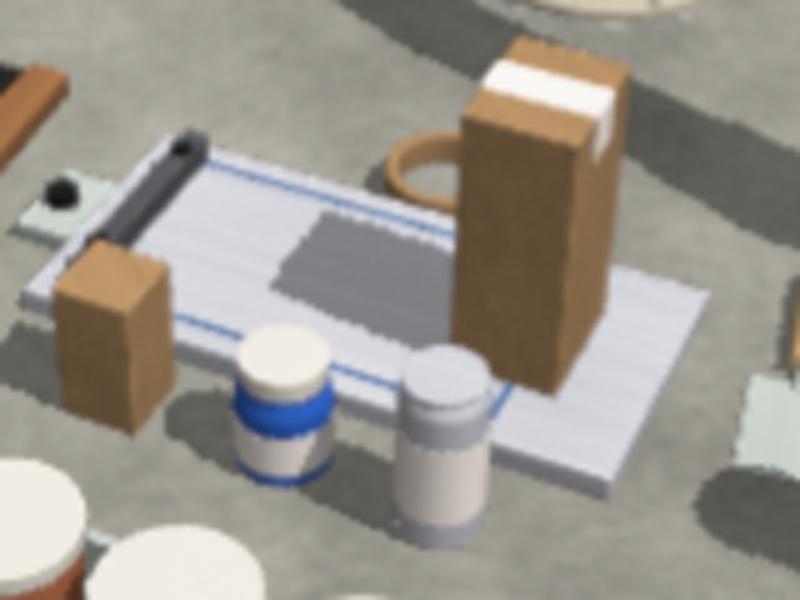

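```bash
cat > h.py <<'E'
import numpy as np, cv2
from scipy.optimize import least_squares
from bench import bot, imaging
def cal(n):
    c=imaging.get_calibration(n); f=192/np.tan(np.radians(c['vfov']/2))
    K=np.array([[f,0,c['cx']],[0,f,c['cy']],[0,0,1]]); return K,np.array([c['k1'],0,0,0.]),c['world_to_cam']
def proj(n,P):
    K,d,T=cal(n); return cv2.projectPoints(np.atleast_2d(P).astype(float),cv2.Rodrigues(T[:3,:3])[0],T[:3,3],K,d)[0][:,0]
def back(n,uv,z):
    K,d,T=cal(n); r=cv2.undistortPoints(np.atleast_2d(uv).astype(float).reshape(-1,1,2),K,d)[:,0]
    r=np.c_[r,np.ones(len(r))]@T[:3,:3]; o=-T[:3,:3].T@T[:3,3]
    return o+r*((z-o[2])/r[:,2])[:,None]
def unz(uv,s,x0,y0): return (np.atleast_2d(uv)+.5)/s-.5+[x0,y0]
def fit(n,uv,local,z,guess):
    """pose x,y,yaw of planar local pts seen in camera"""
    W=back(n,uv,z)[:,:2]; L=np.array(local,float)
    f=lambda p:((np.array([[np.cos(p[2]),-np.sin(p[2])],[np.sin(p[2]),np.cos(p[2])]])@L.T).T+p[:2]-W).ravel()
    s=least_squares(f,guess); return s.x,f(s.x).reshape(-1,2)*1000
def toframe(p,W):
    c,s=np.cos(p[2]),np.sin(p[2]); return (np.atleast_2d(W)[:,:2]-p[:2])@np.array([[c,-s],[s,c]])
E
python3 - <<'E'
from h import *
np.set_printoptions(precision=4,suppress=True)
for n in("top","scene"):
    K,d,T=cal(n); print(n,-T[:3,:3].T@T[:3,3])
g=[.6,0,-1.57]
b,r=fit("top",unz([(25,87),(697,50),(721,365),(40,405)],5,190,172),[(-.21,.1),(.21,.1),(.21,-.1),(-.21,-.1)],.02,g)
print("board",b,np.degrees(b[2]),r)
z=b.copy(); z[:2]+=.02*np.array([np.cos(b[2]),np.sin(b[2])]); print("zone",z)
print("tape", toframe(z,back("top",unz([(163,104),(178,367)],5,190,172),.02))*1000)
print("bar top", toframe(z,back("top",unz([(629,70),(648,342),(683,342)],5,190,172),.042))*1000)
L=[(-.0375,.0475),(.0375,.0475),(.0375,-.0475),(-.0375,-.0475)]
c,r=fit("top",unz([(78,127),(219,123),(230,304),(86,310)],5,190,172),L,.22,g); print("carton",c,np.degrees(c[2]),r, "in zone",toframe(z,c[:2])*1000)
# scene
b2,r=fit("scene",unz([(28,297),(607,495),(708,293)],5,180,155),[(.21,.1),(-.21,.1),(-.21,-.1)],.02 ,g);print("board scene",b2,np.degrees(b2[2]),r)
# top corners : back-right(630,68)? front-left 462,115 ; back-left 580,147 ; front-right 517,38
c2,r=fit("scene",unz([(462,115),(580,147),(630,68),(517,38)],5,180,155),[L[1],L[0],L[3],L[2]],.22,g);print("carton s",c2,np.degrees(c2[2]),r)
c3,r=fit("scene",unz([(455,340),(550,393),(605,310)],5,180,155),[L[1],L[0],L[3]],.02,g);print("carton foot",c3,np.degrees(c3[2]),r)
E
```

```text
top [0.447  0.0602 1.2046]
scene [1.5554 0.5391 0.9778]
board [ 0.5234  0.0392 -1.5371] -88.07154132654 [[ 1.5063 -0.6975]
 [ 2.2428  0.395 ]
 [-2.0207 -0.9269]
 [-1.7284  1.2294]]
zone [ 0.524   0.0192 -1.5371]
tape [[-145.0283   82.8691]
 [-143.2462  -79.9895]]
bar top [[143.2234  84.5346]
 [141.9504 -81.2427]
 [163.0359 -82.4825]]
carton [ 0.5181  0.1546 -1.5409] -88.28821741975106 [[-0.369   0.4458]
 [ 1.5084 -1.4533]
 [-0.1421 -0.1197]
 [-0.9973  1.1272]] in zone [[-135.5625   -1.3552]]
board scene [ 0.5352  0.0424 -1.5322] -87.78867657022487 [[ 1.8361 -4.4255]
 [-6.0218  0.7669]
 [ 4.1857  3.6586]]
carton s [ 0.5251  0.1556 -1.5285] -87.5743489806735 [[ 1.9874 -0.4568]
 [ 1.9736  0.2612]
 [-2.4568  0.2809]
 [-1.5042 -0.0853]]
carton foot [ 0.5107  0.1531 -1.6834] -96.45062559209491 [[ 7.1084 -2.6626]
 [-2.7043 -3.6848]
 [-4.4041  6.3474]]
```

```bash
python3 - <<'E'
from h import *
np.set_printoptions(precision=3,suppress=True)
for nm,uv,z in [("cup",(141,197),.09),("can",(220,160),.12),("jar",(257,166),.085),("small",(297,160),.105),("box corners0.12",[(34,147),(97,147),(97,233),(29,232)],.12),("spat",[(170,228),(178,270)],0.005),("roll",(269,265),.02)]:
    print(nm,back("top",uv,z))
# box in scene: near-right top/bottom corner
print("box scene top h: ", [ (z,back("scene",[(411,243),(473,252),(459,303)],z)) for z in(.1,.15)])
b=np.array([.5234,.0392,-1.5371]);z=np.array([.524,.0192])
ex=np.array([np.cos(b[2]),np.sin(b[2])]);print(ex)
for x in(-.235,-.19,-.16): print(x, z+ex*x)
E
```

```text
cup [[0.585 0.4   0.09 ]]
can [[0.683 0.163 0.12 ]]
jar [[0.67  0.057 0.085]]
small [[ 0.681 -0.061  0.105]]
box corners0.12 [[0.737 0.712 0.12 ]
 [0.731 0.523 0.12 ]
 [0.481 0.515 0.12 ]
 [0.488 0.713 0.12 ]]
spat [[0.496 0.333 0.005]
 [0.366 0.308 0.005]]
roll [[0.376 0.027 0.02 ]]
box scene top h:  [(0.1, array([[0.523, 0.549, 0.1  ],
       [0.477, 0.722, 0.1  ],
       [0.69 , 0.706, 0.1  ]])), (0.15, array([[0.582, 0.548, 0.15 ],
       [0.539, 0.711, 0.15 ],
       [0.739, 0.697, 0.15 ]]))]
[ 0.034 -0.999]
-0.235 [0.516 0.254]
-0.19 [0.518 0.209]
-0.16 [0.519 0.179]
```

Request:
{"op": "carry_out", "data": {"steps": [[[0,0,0],[-12,-9,0],0.55],[[0,0,0],[-23,-18,0],0.55],[[0,0,0],[-25,-20,0],0.55],[[0,0,0],[-25,-20,0],0.55],[[0,0,0],[-25,-20,0],0.55],[[0,0,0],[-25,-20,0],0.55],[[0,0,0],[-25,-20,0],0.55],[[0,0,0],[-25,-20,0],0.55]]}}

```text
clock: 0.77
position: [0.4089, 0.4463, 0.2186]
ee_rot: [-180.0, 0.0, 155.5]
wrist_force: [0.6, 0.2, -0.0]
opening: 0.554
```

Request:
{"op": "carry_out", "data": {"steps": [[[0,0,0.5],[0,0,0],0.55],[[0,0,1],[0,0,0],0.55],[[0,0,1.25],[0,0,0],0.55],[[0,0,1.25],[0,0,0],0.55],[[0,0,1.25],[0,0,0],0.55],[[0,0,1.25],[0,0,0],0.55],[[0,0,1.25],[0,0,0],0.55],[[0,0,1.25],[0,0,0],0.55]]}}

```text
clock: 1.43
position: [0.4084, 0.4478, 0.2186]
ee_rot: [-180.0, 0.0, 110.1]
wrist_force: [-0.6, 0.0, 0.2]
opening: 0.546
```

Request:
{"op": "carry_out", "data": {"steps": [[[0,0,1.22],[0,0,0],0.55],[[0,0,1.22],[0,0,0],0.55],[[0,0,1.22],[0,0,0],0.55],[[0,0,0],[-20,10,0],0.55],[[0,0,0],[-28,14,0],0.55],[[0,0,0],[-28,14,0],0.55],[[0,0,0],[-28,14,3],0.55],[[0,0,0],[-28,14,3],0.55]]}}

```text
clock: 2.1
position: [0.4795, 0.3173, 0.2127]
ee_rot: [180.0, 0.0, 92.2]
wrist_force: [0.2, 0.7, 0.1]
opening: 0.55
```

Request:
{"op": "carry_out", "data": {"steps": [[[0,0,0],[-28,14,3],0.55],[[0,0,0],[-28,14,3],0.55],[[0,0,0],[-18,8,2],0.55],[[0,0,0],[-8,0,0],0.55],[[0,0,0],[0,0,0],0.55],[[0,0,0],[0,0,0],0.55]]}}

```text
clock: 2.6
position: [0.5176, 0.2393, 0.2047]
ee_rot: [-180.0, -0.0, 92.2]
wrist_force: [-0.3, 0.3, 0.5]
opening: 0.549
```

```bash
python3 - <<'E'
from h import *
for n in("scene","top"):
    im=imaging.snapshot(n)[:,:,::-1]
    x,y=(160,120) if n=="scene" else (170,150)
    cv2.imwrite(f"pics/{n}1.png",cv2.resize(im[y:y+140,x:x+190],None,fx=4,fy=4,interpolation=cv2.INTER_CUBIC))
print(bot.read_state())
E
```

```text
{'clock': 2.7, 'q': array([-42.77241267,  25.4352222 ,  17.1787846 , 113.78691032,
       -10.92841331,  42.29271061, -16.74307927]), 'joint_velocities': array([-0.51657028,  0.15050418,  0.15403578, -0.21465233,  0.11664235,
        0.01821663,  0.23102673]), 'joint_torque': array([ 1.05658326e+00, -5.77408719e+01,  5.20594239e+00, -2.04697680e+01,
       -6.83581180e-03, -1.68536815e-03, -5.23296130e-04]), 'position': array([0.51748961, 0.24069189, 0.20469874]), 'ee_rot': array([-1.79988023e+02, -4.03947252e-02,  9.23029599e+01]), 'wrist_force': array([-0.00739974,  1.05540462,  0.94815213]), 'wrist_torque': array([-0.08486947, -0.01487882, -0.02607823]), 'opening': 0.5511078212132422}
```

View pics/scene1.png

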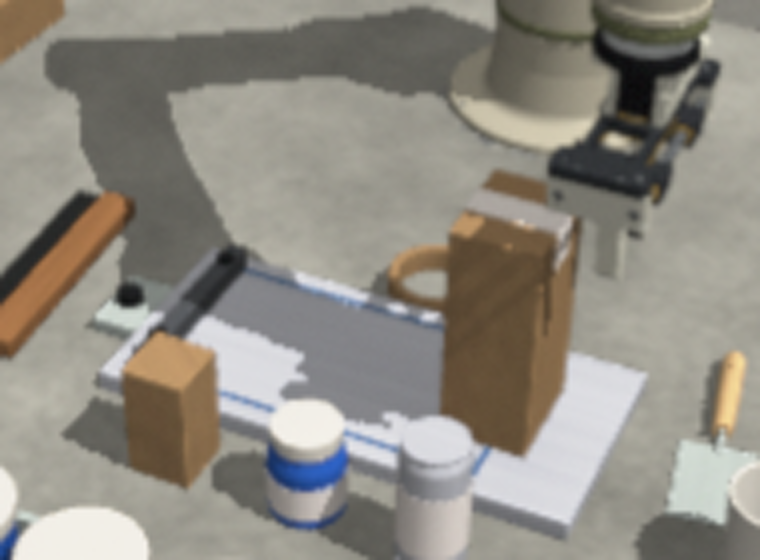

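View pics/top1.png

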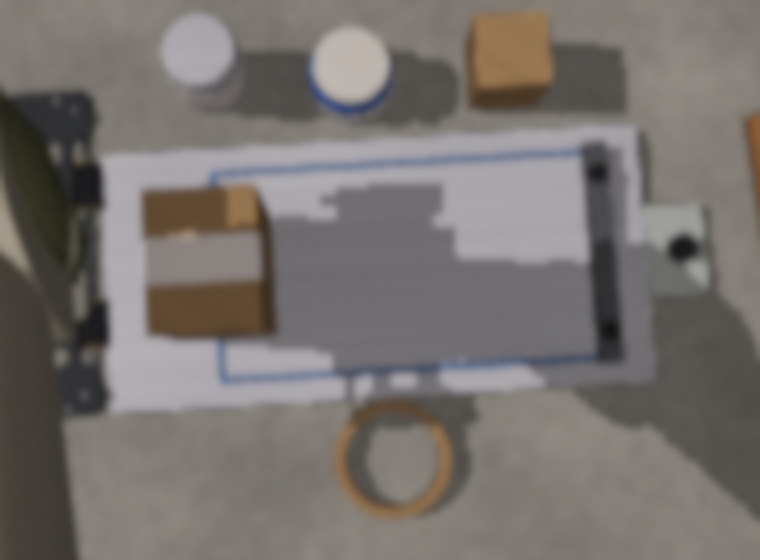

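Request:
{"op": "carry_out", "data": {"steps": [[[0,0,0],[-8,0,0],0.45],[[0,0,0],[-10,0,0],0.45],[[0,0,0],[-8,0,0],0.45],[[0,0,0],[-5,0,0],0.45],[[0,0,0],[-5,0,0],0.45],[[0,0,0],[-5,0,0],0.45],[[0,0,0],[-5,0,0],0.45],[[0,0,0],[-5,0,0],0.45]]}}

```text
clock: 3.37
position: [0.5203, 0.1879, 0.2047]
ee_rot: [180.0, -0.0, 92.2]
wrist_force: [0.2, 0.6, 0.2]
opening: 0.452
```

```bash
cat > snap.py <<'E'
from h import *
import sys
t=sys.argv[1]
ims=[]
for n in("scene","top"):
    im=imaging.snapshot(n)[:,:,::-1]
    x,y=(160,120) if n=="scene" else (170,150)
    cv2.imwrite(f"pics/{n}{t}_raw.png",im)
    cv2.imwrite(f"pics/{n}{t}.png",cv2.resize(im[y:y+140,x:x+190],None,fx=4,fy=4,interpolation=cv2.INTER_CUBIC))
s=bot.read_state();print(s['clock'],s['position'],s['ee_rot'],s['wrist_force'])
E
python3 snap.py 2
```

```text
3.4667 [0.5202519  0.18719764 0.20465682] [-1.79999041e+02  1.97409520e-02  9.21231185e+01] [ 0.11725161  0.49392687 -0.10988839]
```

View pics/scene2.png

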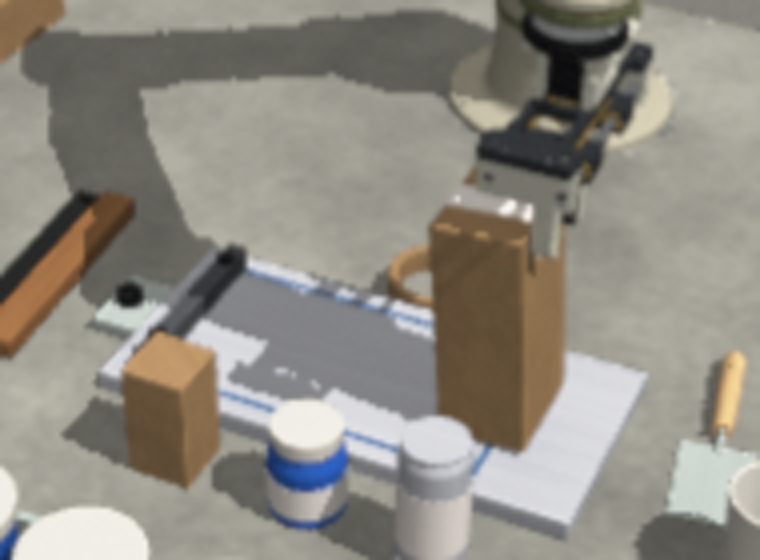

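The picture shows the fingers on the upper back at (545,230), with the carton leaning forward and its foot edge still near (520,450). I'll keep pushing.

Request:
{"op": "carry_out", "data": {"steps": [[[0,0,0],[-6,0,0],0.45],[[0,0,0],[-8,0,0],0.45],[[0,0,0],[-8,0,0],0.45],[[0,0,0],[-8,0,0],0.45],[[0,0,0],[-8,0,0],0.45],[[0,0,0],[-6,0,0],0.45],[[0,0,0],[-3,0,0],0.45]]}}

```text
clock: 4.05
position: [0.522, 0.1398, 0.2047]
ee_rot: [-180.0, 0.0, 92.1]
wrist_force: [-0.5, -0.4, -0.7]
opening: 0.452
```

```bash
python3 snap.py 3
```

```text
4.15 [0.5220247  0.14045237 0.20468718] [1.79999536e+02 6.19712625e-03 9.21200863e+01] [-0.45911163  0.05458184 -0.38059738]
```

View pics/scene3.png

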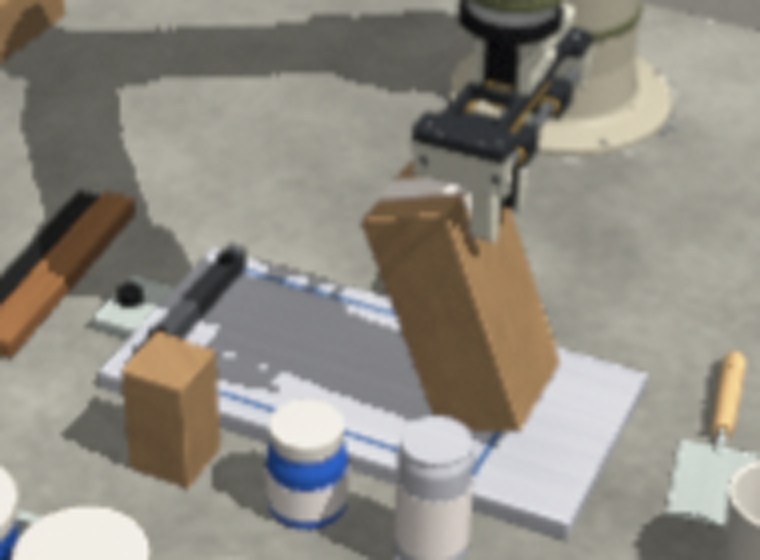

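It is now tipped about 18–20°. It needs a little more before it falls by itself.

Request:
{"op": "carry_out", "data": {"steps": [[[0,0,0],[-6,0,0],0.45],[[0,0,0],[-8,0,0],0.45],[[0,0,0],[-8,0,0],0.45],[[0,0,0],[-5,0,0],0.45],[[0,0,0],[0,0,0],0.45],[[0,0,0],[0,0,0],0.45],[[0,0,0],[0,0,0],0.45],[[0,0,0],[0,0,0],0.45]]}}

```text
clock: 4.82
position: [0.523, 0.1147, 0.2046]
ee_rot: [180.0, -0.0, 92.2]
wrist_force: [-0.5, 0.4, 0.1]
opening: 0.452
```

```bash
python3 snap.py 4
```

```text
4.9167 [0.52300164 0.1146506  0.20460542] [ 1.79998625e+02 -2.57278668e-03  9.22234030e+01] [-0.11124653 -0.0842303   0.31900385]
```

View pics/scene4.png

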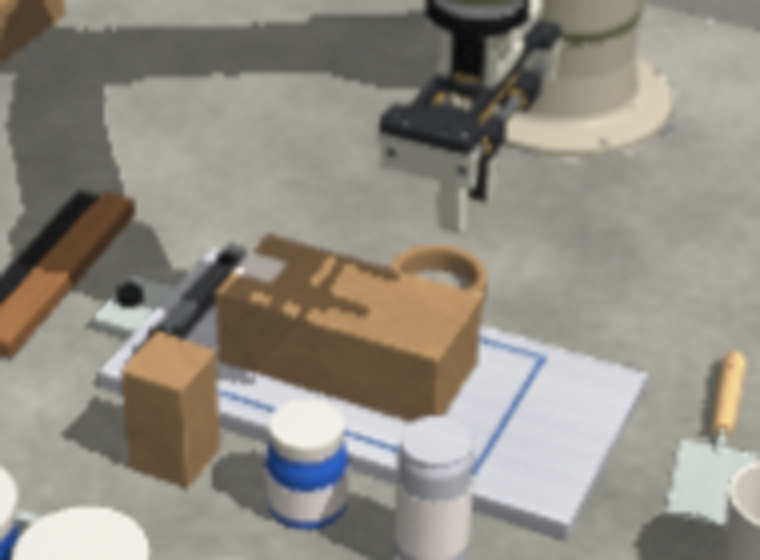

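View pics/top4.png

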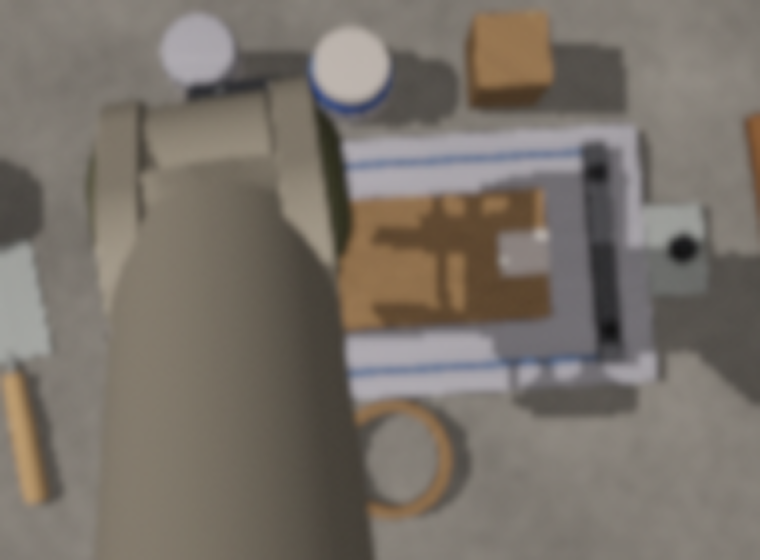

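It came down flat and inside the outline. The top end is at x≈545 in the top crop, with the bar face at ≈590. Next I measure the gap.

```bash
python3 - <<'E'
from h import *
np.set_printoptions(precision=1,suppress=True)
z=np.array([.524,.0192,-1.5371])
print(toframe(z,back("top",unz([(543,188),(551,318)],4,170,150),.095))*1000)
print("scene top end/foot end", toframe(z,back("scene",unz([(218,292),(435,358),(482,293),(268,236)],4,160,120),.095))*1000)
print("TCP",toframe(z,[[.523,.1147]])*1000)
E
```

```text
[[103.   46.6]
 [101.8 -47.9]]
scene top end/foot end [[102.   49.6]
 [-92.4  49.8]
 [-94.1 -44.5]
 [101.6 -38.7]]
TCP [[-95.5   2.2]]
```

Request:
{"op": "carry_out", "data": {"steps": [[[0,0,0],[15,-1,0],0.45],[[0,0,0],[20,-1,0],0.45],[[0,0,0],[12,-1,10],0.45],[[0,0,0],[3,0,25],0.45],[[0,0,0],[0,0,30],0.45],[[0,0,0],[0,0,30],0.45],[[0,0,0],[0,0,30],0.45],[[0,0,0],[0,0,20],0.45]]}}

```text
clock: 5.58
position: [0.5169, 0.1642, 0.0566]
ee_rot: [-179.9, 0.1, 92.3]
wrist_force: [-0.2, 0.5, 0.2]
opening: 0.451
```

Request:
{"op": "carry_out", "data": {"steps": [[[0,0,0],[0,0,10],0.45],[[0,0,0],[0,0,5],0.45],[[0,0,0],[0,0,0],0.45],[[0,0,0],[0,0,0],0.45]]}}

```text
clock: 5.92
position: [0.5185, 0.1642, 0.0452]
ee_rot: [180.0, -0.0, 92.2]
wrist_force: [-0.1, 0.2, -0.1]
opening: 0.455
```

```bash
python3 snap.py 5; python3 - <<'E'
from h import *
s=bot.read_state()
print(toframe(np.array([.524,.0192,-1.5371]),s['position'][None])*1000)
E
```

```text
6.0167 [0.5188062  0.16438461 0.04578588] [ 1.79891827e+02 -3.46949596e-02  9.21888024e+01] [-0.15637462  0.28412988  0.33169798]
[[-145.27717387   -0.29959063]]
```

View pics/scene5.png

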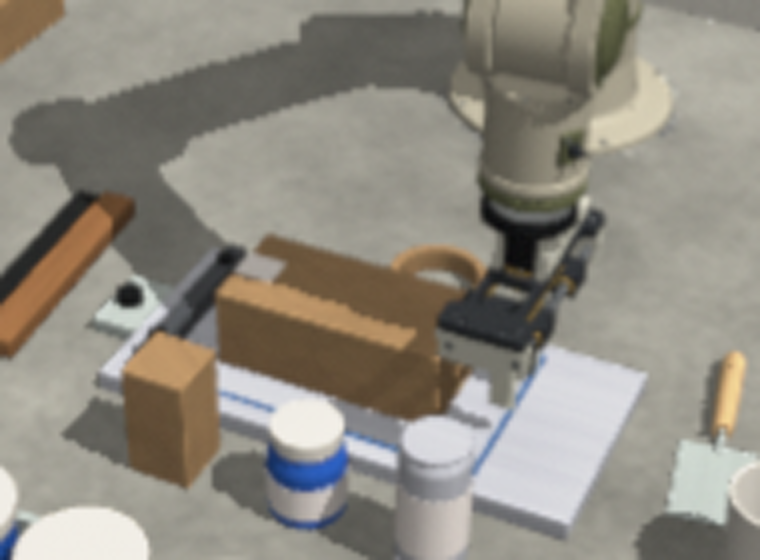

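The fingers stand just behind the foot end at (500,385), clear of the neighbouring objects. Now I push.

Request:
{"op": "carry_out", "data": {"steps": [[[0,0,0],[-10,0,0],0.45],[[0,0,0],[-12,0,0],0.45],[[0,0,0],[-7,0,0],0.45],[[0,0,0],[-5,0,0],0.45],[[0,0,0],[-5,0,0],0.45],[[0,0,0],[-5,0,0],0.45],[[0,0,0],[-5,0,0],0.45],[[0,0,0],[-5,0,0],0.45]]}}

```text
clock: 6.68
position: [0.5203, 0.1101, 0.0447]
ee_rot: [180.0, -0.0, 92.2]
wrist_force: [0.9, 2.1, 1.3]
opening: 0.451
```

Request:
{"op": "carry_out", "data": {"steps": [[[0,0,0],[-4,0,0],0.45],[[0,0,0],[-4,0,0],0.45],[[0,0,0],[-3,0,0],0.45],[[0,0,0],[-2,0,0],0.45],[[0,0,0],[0,0,0],0.45]]}}

```text
clock: 7.1
position: [0.5206, 0.0966, 0.0446]
ee_rot: [-180.0, 0.0, 92.2]
wrist_force: [-0.4, 0.9, -0.8]
opening: 0.449
```

```bash
python3 snap.py 6; python3 - <<'E'
from h import *
s=bot.read_state()
print(toframe(np.array([.524,.0192,-1.5371]),s['position'][None])*1000)
E
```

```text
7.2 [0.52052024 0.09688044 0.04452381] [-1.79980988e+02  1.94135488e-02  9.21695404e+01] [ 0.94399347  0.19077078 -0.37501507]
[[-77.75357378  -0.86073031]]
```

View pics/top6.png

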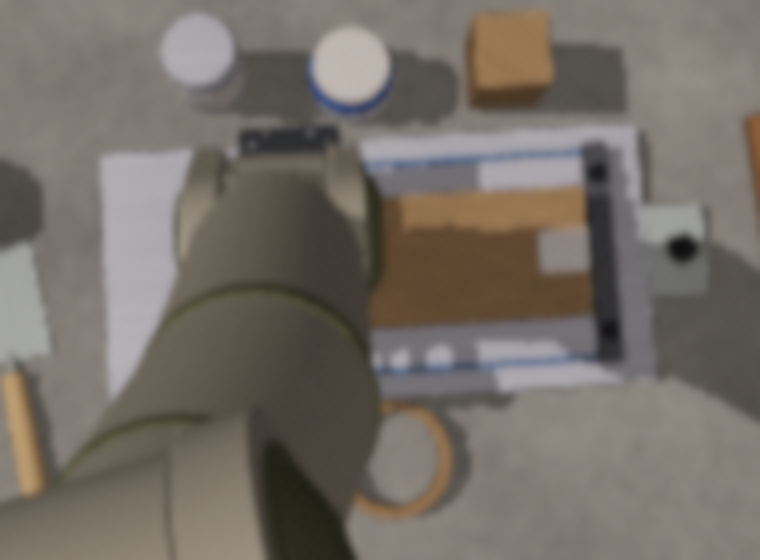

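```bash
python3 - <<'E'
from h import *
np.set_printoptions(precision=1,suppress=True)
z=np.array([.524,.0192,-1.5371])
print(toframe(z,back("top",unz([(586,186),(593,315)],4,170,150),.095))*1000)
E
```

```text
[[134.5  46.2]
 [132.3 -47.5]]
```

Request:
{"op": "carry_out", "data": {"steps": [[[0,0,0],[-2,0,0],0.45],[[0,0,0],[-2,0,0],0.45],[[0,0,0],[-1.5,0,0],0.45],[[0,0,0],[-1.5,0,0],0.45],[[0,0,0],[0,0,0],0.45]]}}

```text
clock: 7.62
position: [0.5209, 0.0898, 0.0446]
ee_rot: [-180.0, 0.0, 92.2]
wrist_force: [-0.6, -0.4, 0.5]
opening: 0.445
```

Request:
{"op": "carry_out", "data": {"steps": [[[0,0,0],[-1,0,0],0.45],[[0,0,0],[-1,0,0],0.45],[[0,0,0],[-1,0,0],0.45],[[0,0,0],[0,0,0],0.45]]}}

```text
clock: 7.95
position: [0.5211, 0.087, 0.0447]
ee_rot: [180.0, 0.0, 92.2]
wrist_force: [-0.5, -1.1, -0.3]
opening: 0.448
```

Request:
{"op": "carry_out", "data": {"steps": [[[0,0,0],[-1,0,0],0.45],[[0,0,0],[-1,0,0],0.45],[[0,0,0],[0,0,0],0.45]]}}

```text
clock: 8.2
position: [0.5211, 0.085, 0.0446]
ee_rot: [180.0, 0.0, 92.2]
wrist_force: [-0.2, 0.2, -0.5]
opening: 0.452
```

Request:
{"op": "carry_out", "data": {"steps": [[[0,0,0],[-1,0,0],0.45],[[0,0,0],[-1,0,0],0.45]]}}

```text
clock: 8.37
position: [0.5213, 0.0846, 0.0447]
ee_rot: [180.0, -0.1, 92.2]
wrist_force: [-0.1, 10.1, 0.9]
opening: 0.447
```

Request:
{"op": "carry_out", "data": {"steps": [[[0,0,0],[-1,0,0],0.45],[[0,0,0],[-1,0,0],0.45]]}}

```text
clock: 8.53
position: [0.5213, 0.0846, 0.0449]
ee_rot: [180.0, -0.2, 92.3]
wrist_force: [-2.0, 16.8, 3.1]
opening: 0.452
```

```bash
python3 snap.py 7
```

```text
8.6333 [0.52129253 0.08460793 0.04485212] [179.98926337  -0.19471462  92.31927615] [-1.55728877 13.7986884   2.04079585]
```

View pics/top7.png

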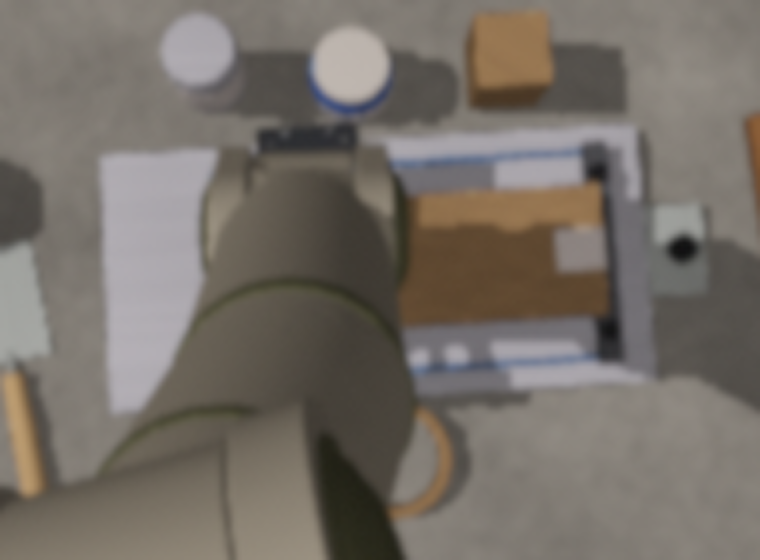

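The force rose to about 15 N with no further travel, so the carton is against the bar. I back off, then lift clear.

Request:
{"op": "carry_out", "data": {"steps": [[[0,0,0],[3,0,0],0.45],[[0,0,0],[8,0,0],0.45],[[0,0,0],[20,0,0],0.45],[[0,0,0],[20,0,-5],0.45],[[0,0,0],[20,0,-25],0.45],[[0,0,0],[20,0,-30],0.45],[[0,0,0],[20,0,-30],0.45],[[0,0,0],[20,0,-30],0.45]]}}

```text
clock: 9.3
position: [0.5157, 0.2129, 0.1658]
ee_rot: [-180.0, 0.0, 92.2]
wrist_force: [0.3, 0.4, 0.2]
opening: 0.451
```

Request:
{"op": "carry_out", "data": {"steps": [[[0,0,0],[25,0,-25],0.45],[[0,0,0],[25,0,0],0.45],[[0,0,0],[25,0,0],0.45],[[0,0,0],[15,0,0],0.45],[[0,0,0],[0,0,0],0.45],[[0,0,0],[0,0,0],0.45]]}}

```text
clock: 9.8
position: [0.5124, 0.3019, 0.189]
ee_rot: [-180.0, 0.1, 92.3]
wrist_force: [0.5, -0.9, 0.5]
opening: 0.449
```

```bash
python3 snap.py 8
```

```text
9.9 [0.51289601 0.30020478 0.18921751] [-1.79963614e+02  8.58706016e-02  9.20928497e+01] [ 0.40566589 -0.52614672 -0.37114953]
```

View pics/top8.png

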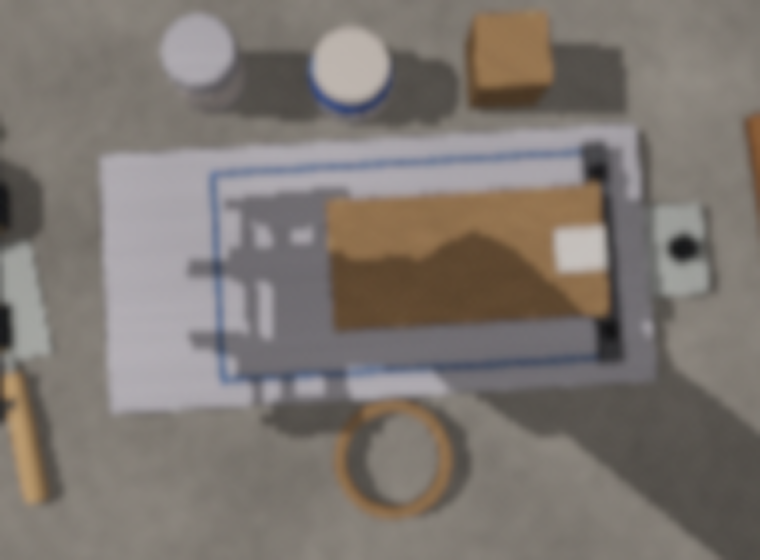

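View pics/scene8.png

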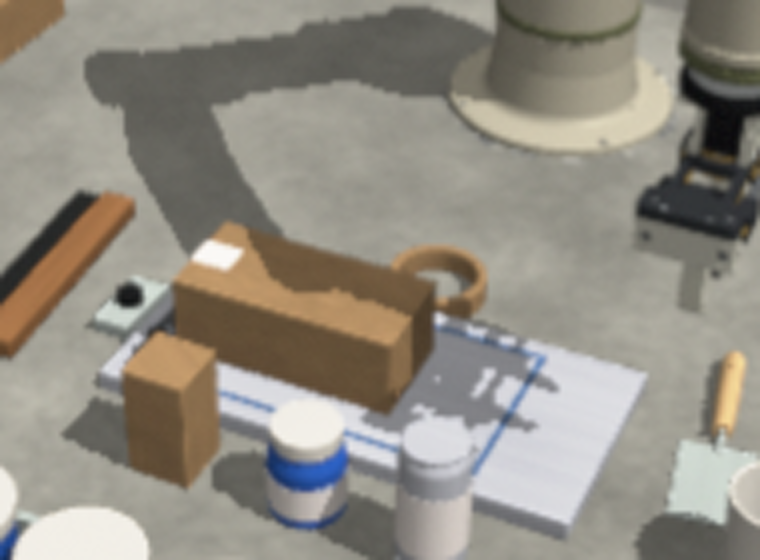

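```bash
python3 - <<'E'
from h import *
np.set_printoptions(precision=2,suppress=True)
z=np.array([.524,.0192,-1.5371])
uv=unz([(327,199),(601,184),(609,316),(333,330)],4,170,150)
print(toframe(z,back("top",uv,.095))*1000)
L=[(-.1,.0475),(.1,.0475),(.1,-.0475),(-.1,-.0475)]
c,r=fit("top",uv,L,.095,[.52,0,-1.57]); print(np.degrees(c[2]),r,toframe(z,c[:2])*1000)
# refit zone from this same crop: outline near corners and board corners
b,r=fit("top",unz([(100,154),(637,126),(655,382),(112,412)],4,170,150),[(-.21,.1),(.21,.1),(.21,-.1),(-.21,-.1)],.02,[.52,0,-1.57]);print(b,np.degrees(b[2]),r)
zz=b.copy();zz[:2]+=.02*np.array([np.cos(b[2]),np.sin(b[2])])
print("zone2",toframe(zz,c[:2])*1000)
# subpixel line fits: carton long edge vs. tape line direction vs bar edge
bar=toframe(z,back("top",unz([(583,150),(598,355)],4,170,150),.042))*1000;print("bar",bar)
E
```

```text
[[-54.62  47.55]
 [145.51  47.05]
 [143.76 -48.91]
 [-55.55 -47.45]]
-88.44748476130994 [[ 0.16  0.3 ]
 [-0.66  0.4 ]
 [ 0.33 -0.69]
 [ 0.17 -0.01]] [[44.77 -0.44]]
[ 0.52  0.04 -1.54] -88.25403104987438 [[ 0.08 -0.53]
 [ 0.73  0.12]
 [-0.48 -1.63]
 [-0.33  2.03]]
zone2 [[45.11 -0.95]]
bar [[142.82  79.87]
 [142.13 -76.34]]
```

```bash
python3 - <<'E'
from bench import bot
print(bot.hand_in())
E
```

```text
the job is handed in; nothing more can be done
None
```

The carton is tipped over and pushed home against the stop bar, and I have handed the job in at about 10 s on the clock. I pushed high on its back with two part-open fingers until it fell flat inside the outline. It landed about 42 mm short of the bar, so I lowered the fingers behind its foot end and pushed it along. I stopped when the force rose to about 15 N with no further movement, then backed the arm clear.

**Position:** the last fit puts the carton's top end at about x = 145 mm in the outline's frame, which is the bar face. It is within about 0.5 mm by the fit, though the calibration is only good to 2 mm.

**Squareness:** it is within about 0.2–0.4° of square to the board, about 0.5–1 mm off the centreline, and well inside the tape.

**Disagreements:** my image reading of the bar's own edge came out at x = 142–143 mm, against the given 145 mm. The contact force supports the carton being home. The early scene-camera fits differed from the top view by up to about 14 mm and 8°, so I relied on the top view.

**Bystanders:** those visible in the last pictures look unmoved. I checked that by eye only and did not measure it.

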